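Find the shoe form with the loose ballast

ROBOT

A 6-joint arm with a two-finger parallel gripper is mounted at the origin on the work surface. World frame = base frame: x ahead of the robot, y to its left, z up, the work surface at z = 0. Lengths are in mm, angles in rad, forces in N, time in s.
With the tool pointing down it reaches from about 350 to 875 mm from the base axis. Payload 4.2 kg.
Tool frame: the origin (TCP) lies between the finger pads; the fingertips stand 14 mm ahead of it and the grasp point (between the pads) lies 5 mm behind it; z points along the fingers, y is the line along which they close (so a half turn about z gives the same grasp; the last joint's range is limited). The gripper opens to 85 mm and grips with 20 to 120 N. Pads are 22 mm wide; open, the fingers measure 114 mm over their backs; the gripper's body (76 mm by 85 mm) begins 54 mm behind the grasp point. The pads swing forward as they close: fully open they stand 13 mm farther back than shut.
Start: joints at [1.419, 0.385, 0.008, 0, -1.194, -0.259], TCP at [249.556, 572.993, 245.312] pointing down, gripper open.
Joint ranges: [-3.14, 3.14], [-1.21, 2.06], [-1.07, 1.41], [-3.16, 2.05], [-2.99, -0.16], [-3.1, 3.1]. Speed limits (rad/s): [2.79, 2.79, 3.14, 3.14, 3.14, 3.14].

INTERFACE

Orientations are given as a unit quaternion [x, y, z, w].
In Python, from bench import * gives the robot as it stands.
- The arm moves only by the tool carry_out, never from a script. Its argument "motion" is a list of rows, each a list of 7 numbers: the turn, a rotation vector about the tool's x, y, z in rad, then the shift along the tool's x, y, z in mm, then the opening, from -1 (shut) to 1 (fully open), so that 0 is half open. A call has 1 to 5 rows; each row is the pose to reach, as a shift and turn from the pose commanded when the call began, along the tool's axes at that moment; what a row does not reach only later rows make up. A row lasts 1/8 s, in which the tool goes at most 62.5 mm and 10.7 degrees, less where a joint would pass 70% of its speed; a pose out of reach is approached as far as the arm can. A call with a gripper value outside its range is refused whole. The fingers move at their own pace and stop on an object; the grip force is fixed at half the most. Time passes only in rows, so rows that repeat a pose let the fingers close. It gives the time, the measured TCP pose, the force, the opening and the grip force at its end, in the units of the state.
- read_state(): the state, without advancing time (a new reading comes with each control period).
- get_image(name): name is "side" or "top" or "wrist"; returns a dict with "color" (420x560x3 uint8, blue, green, red), "mtx" (3x3 intrinsics, pixels), "k1" (the pictures are not rectified: a ray, as slopes to the right and down, at radius r is drawn at 1 + k1 r^2 times it, then the intrinsics apply), "position" and "orientation" of the camera in the world. Camera axes: x right, y down, z forward; pixel columns grow to the right and rows downward; lengths in mm; the calibration is good to about 2 mm. A picture is of the moment at which its call begins. There is no depth.
- job_done(): hands the job in; it is judged then, once.
The state is a dict: "clock": time; "joints": joint angles; "joint_vel": joint speeds; "joint_efforts": joint torques, N m; "position": TCP position; "ee_rot": TCP orientation; "contact_force": force on the tool from outside, world axes, zero at the start; "wrist_torque": the same for the moment, N m; "gripper_width": finger opening in mm; "grasp_force": force on a finger pad.
Only numpy, scipy, OpenCV 4.12 (cv2) and the standard library are available. Lean on these libraries where they do the work, as an engineer would, in place of code of your own. Each camera call takes 0.05 s, during which the arm holds its last target. There are 200 camera calls.

TASK

Three identical closed shoe forms stand on the bench, each with a steel ballast weight sealed in its heel, but in one of them the weight has come loose. Press a form's toe down to the bench for about a second and let go: a sound form falls back onto its heel, while the loose one stays toe-down because its weight has slid forward. Once you have found the loose one, set it lengthwise in the middle of the empty shallow black tray, standing on its sole and still leaning toe-down, and leave the two sound forms standing on their heels where they were, knocking none over.

Things in the scene. Friction and masses are not known exactly. Their poses are not given: they have to be found in the camera images.
- form_a_grip (a point): One of 3 identical closed shoe forms, olive plastic, 198 x 58 mm, 0.3 kg, toes pointing away from the robot. Point: centre of the grip ridge on top, 62 mm above the bench; x to the toe, y across, z up (square to the heel flat). The ridge is 66 mm long (x), 34 mm wide (y) with upright flanks; its top is 23 mm above the point, 30 mm below it the body widens to 46 mm. Grip it across y. More under the other forms.
- form_b_grip (a point): Identical to form a. The sole has two flats meeting in a ridge across it 20 mm ahead of the point: the level heel flat it stands on and a toe flat rising 15 degrees, so at rest the toe is in the air. The toe, 30 mm thick, ends 110 mm ahead of the point. Press straight down on the centre line 88 mm ahead of it: the top there is about 48 mm above the bench, and 30 mm once the toe is down; 2 to 3 N do it.
- form_c_grip (a point): Identical to form a. Let go, a sound form rocks back level (z upright). The loose one, held toe-down about 1 s, stays leaning 15 degrees toe-down; its point then lies some 15 mm further toe-wards and 3 mm higher. It can be gripped as it leans (tool upright, across y) and be set down so; its weight then sits some 50 mm ahead of the point, so grip firmly (about 35 N).
- tray_in (a point): the empty shallow black plastic tray for rejects, fixed to the bench, 290 mm long (its x, roughly away from the robot) and 150 mm wide (its y), walls 5 mm thick and 28 mm high, inside 280 x 140 mm; this point is the centre of its inner floor, 5 mm above the bench, z up. It may stand left, right of or between the forms.
Mind the look-alikes: they are no part of the job. Leave any turquoise look-alike of the part that bears form_a_grip alone.

How it is judged (in metres and radians):
On the way:
1. the loose form has been tipped on the bench, about where it stood, and stays toe-down by itself, untouched (((angle between form_a_grip's own z axis and vertical between 0.17 and 0.4 rad and distance of form_a_grip from where it was at the start of the episode below 0.1 m and height (world z) of form_a_grip below 0.08 m and contact force between form_a and the fingers below 0.1 N and contact force between form_a and the arm below 0.1 N) or (angle between form_b_grip's own z axis and vertical between 0.17 and 0.4 rad and distance of form_b_grip from where it was at the start of the episode below 0.1 m and height (world z) of form_b_grip below 0.08 m and contact force between form_b and the fingers below 0.1 N and contact force between form_b and the arm below 0.1 N) or (angle between form_c_grip's own z axis and vertical between 0.17 and 0.4 rad and distance of form_c_grip from where it was at the start of the episode below 0.1 m and height (world z) of form_c_grip below 0.08 m and contact force between form_c and the fingers below 0.1 N and contact force between form_c and the arm below 0.1 N))), for 0.2 s.
At the end, for the whole second after the job is handed in: The loose form rests still on its sole in the tray, leaning toe-down (10 to 23 degrees), lengthwise within 25 degrees, its point within 50 mm along, 45 mm across of the tray's centre, under 80 mm above its floor; the sound forms stand level (6 degrees), still, within 60 mm of their starts (((x of form_a_grip in the frame of tray_in between -0.05 and 0.05 m and y of form_a_grip in the frame of tray_in between -0.045 and 0.045 m and z of form_a_grip in the frame of tray_in below 0.08 m and angle between form_a_grip's own z axis and vertical between 0.17 and 0.4 rad and angle between the x axis of form_a_grip and the x axis of tray_in, either way round below 0.45 rad and linear speed of each of form_a, form_b, form_c below 0.02 m/s and distance of each of form_b_grip, form_c_grip from where it was at the start of the episode below 0.06 m and angle between each of form_b_grip, form_c_grip's own z axis and vertical below 0.1 rad) or (x of form_b_grip in the frame of tray_in between -0.05 and 0.05 m and y of form_b_grip in the frame of tray_in between -0.045 and 0.045 m and z of form_b_grip in the frame of tray_in below 0.08 m and angle between form_b_grip's own z axis and vertical between 0.17 and 0.4 rad and angle between the x axis of form_b_grip and the x axis of tray_in, either way round below 0.45 rad and linear speed of each of form_b, form_a, form_c below 0.02 m/s and distance of each of form_a_grip, form_c_grip from where it was at the start of the episode below 0.06 m and angle between each of form_a_grip, form_c_grip's own z axis and vertical below 0.1 rad) or (x of form_c_grip in the frame of tray_in between -0.05 and 0.05 m and y of form_c_grip in the frame of tray_in between -0.045 and 0.045 m and z of form_c_grip in the frame of tray_in below 0.08 m and angle between form_c_grip's own z axis and vertical between 0.17 and 0.4 rad and angle between the x axis of form_c_grip and the x axis of tray_in, either way round below 0.45 rad and linear speed of each of form_c, form_a, form_b below 0.02 m/s and distance of each of form_a_grip, form_b_grip from where it was at the start of the episode below 0.06 m and angle between each of form_a_grip, form_b_grip's own z axis and vertical below 0.1 rad))); the robot touches nothing.
It fails at once if a form is knocked over (tilted more than 40 degrees) (angle between any of form_a_grip, form_b_grip, form_c_grip's own z axis and vertical above 0.7 rad).
It also fails if it takes over 72 s, if anything falls off the work surface, if the arm or the gripper's body presses on something with over 40 N, if the wrist force passes 120 N, or if a joint passes its speed limit or range.

## Working session

There is one attempt and no reset: what is moved stays moved. The work goes in short steps, Python scripts to look and compute and a tool call to move; the robot and the scene stay as the last step left them, time stands still between calls to the robot, and variables do not carry over. Pictures are saved under pics/ and viewed, at most 10 in all, crops included, and the job is handed in when it is done.

Besides the shell and the picture viewer there is one more tool, called by a JSON object that holds its "fn" and its "kwargs", one argument or row to a line. carry_out: Moves the arm, as the interface text tells. Its arguments: {"type":"object","properties":{"motion":{"type":"array"}},"required":["motion"]}

```bash
mkdir -p pics; ls; python3 - <<'E'
from bench import *
import cv2,numpy as np
s=read_state();print(s['clock'],s['position'],s['ee_rot'],s['contact_force'],s['gripper_width'])
for n in('top','side'):
    g=get_image(n);cv2.imwrite(f'pics/{n}0.png',g['color']);print(n,g['mtx'],g['k1'],g['position'],g['orientation'])
E
```

```text
pics
0.0 [249.3522369  572.51281405 244.22328402] [ 9.78962541e-01 -2.04037163e-01 -1.66993427e-04  1.07280869e-03] [ 0.88321026  0.75780982 -0.82272609] 85.25148236614665
top [[457.59089263   0.         286.91486687]
 [  0.         457.59089263 212.34004606]
 [  0.           0.           1.        ]] -0.03694954821878672 [ 313.74081953   84.8583891  1106.73979816] [ 0.71033946 -0.70271146  0.03574182 -0.0183569 ]
side [[525.62094172   0.         281.32651351]
 [  0.         525.62094172 208.14339479]
 [  0.           0.           1.        ]] -0.14414579814913678 [ 170.66895861 -608.7472128   866.40113217] [ 0.92548431 -0.12312416  0.04986187 -0.3547295 ]
```

View pics/top0.png

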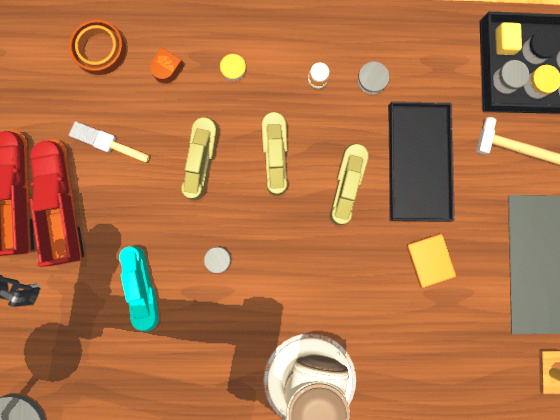

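View pics/side0.png

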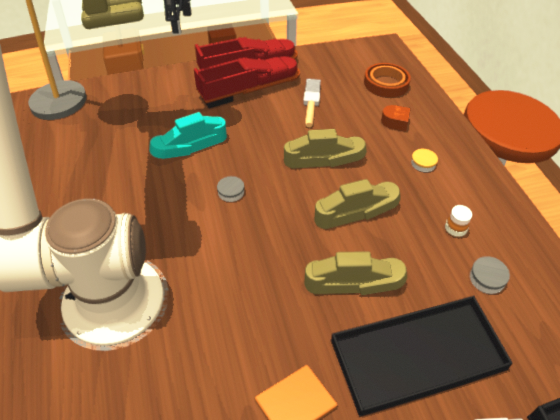

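The top picture shows three olive forms at pixels (199,157), (275,152) and (349,184), with toes up (+x). The empty black tray is at (421,161). Things that could be confused with them: the turquoise form (138,288), the red shoe-like boxes (10,190) and (53,205), an olive object behind the bench in the side view (112,10), and the filled black tray (525,60). I choose the three olive forms and the empty tray.

```bash
cat > h.py <<'E'
from bench import *
import cv2,numpy as np
from scipy.spatial.transform import Rotation as R
def ray(g,px):
    K=g['mtx'];d=np.array([-0.0]) if 0 else None
    u=cv2.undistortPoints(np.array(px,float).reshape(-1,1,2),K,np.array([g['k1'],0,0,0.])).reshape(-1,2)
    return R.from_quat(g['orientation']).apply(np.c_[u,np.ones(len(u))])
def onplane(g,px,z):
    d=ray(g,px);p=np.array(g['position']);return p+d*((z-p[2])/d[:,2])[:,None]
def olive(g):
    h=cv2.cvtColor(g['color'],cv2.COLOR_BGR2HSV)
    return cv2.inRange(h,(22,70,60),(34,200,255))
E
python3 - <<'E'
from h import *
g=get_image('top');m=olive(g)
h=cv2.cvtColor(g['color'],cv2.COLOR_BGR2HSV)
for p in((199,125),(199,170),(275,130),(275,170),(349,190),(421,161),(440,260)):print(p,h[p[1],p[0]])
def rects(m,z,amin):
    for c in cv2.findContours(m,0,2)[0]:
        if cv2.contourArea(c)<amin:continue
        w=onplane(g,c.reshape(-1,2),z)[:,:2].astype(np.float32)
        r=cv2.minAreaRect(w);b=cv2.boxPoints(r)
        e=[b[1]-b[0],b[2]-b[1]];a=max(e,key=np.linalg.norm);a=a*np.sign(a[0])
        print(c.reshape(-1,2).mean(0).round(),np.round(r[0],1),np.round(r[1],1),'yaw',round(np.arctan2(a[1],a[0]),3))
rects(m,42,600)
d=cv2.inRange(g['color'],(0,0,0),(60,60,60));d[:,:380]=0;d[:,470:]=0;d[240:]=0
rects(d,28,2000);rects(d,5,2000)
cv2.imwrite('pics/c1.png',cv2.resize(g['color'][95:235,170:380],None,fx=3.8,fy=3.8,interpolation=cv2.INTER_CUBIC))
E
```

```text
(199, 125) [ 28 101 248]
(199, 170) [ 25 128 147]
(275, 130) [ 25 131 216]
(275, 170) [ 26 126 229]
(349, 190) [ 27  99 248]
(421, 161) [60  7 73]
(440, 260) [ 24 163 255]
[431. 261.] [ 286.6 -281.9] [101.3  81.7] yaw 0.319
[349. 183.] [465.6 -84.1] [ 57.6 196.8] yaw -0.268
[199. 159.] [521.2 265.8] [ 59.8 195.8] yaw -0.138
[275. 154.] [536.3  90.8] [196.2  56.8] yaw 0.015
```

View pics/c1.png

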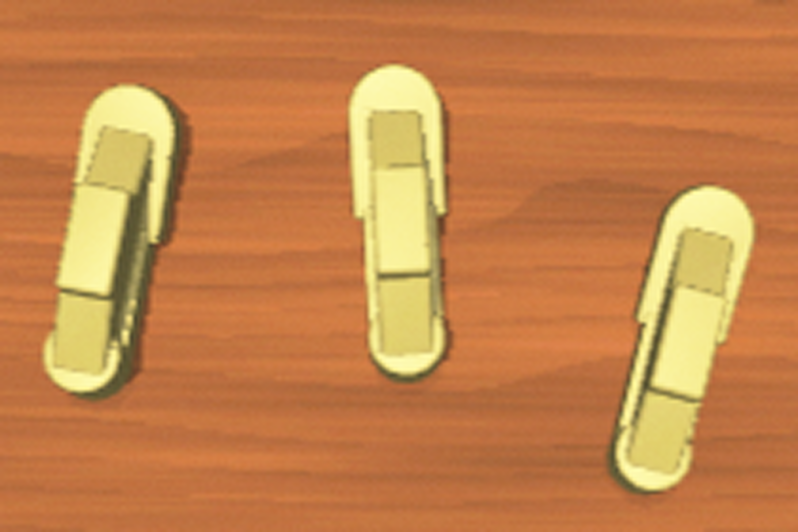

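The crop shows three olive forms, toes up. The bright ridge tops are centred at full-image pixels of about (194,158), (276,153) and (351,185). The outlines measure about 196 x 58 mm, as specified. Next I check the ridge centres and measure the tray.

```bash
python3 - <<'E'
from h import *
g=get_image('top')
print(onplane(g,[(194.4,158.2),(275.8,152.8),(350.9,185.3)],85).round(1))
for c,y in(((521.2,265.8),-.138),((536.3,90.8),.015),((465.6,-84.1),-.268)):
    u=np.array([np.cos(y),np.sin(y)]);print('pt',(c-11*u).round(1),'press',(c+77*u).round(1))
d=cv2.inRange(g['color'],(0,0,0),(95,95,95));d[:,:380]=0;d[:,470:]=0;d[240:]=0
c=max(cv2.findContours(d,0,2)[0],key=cv2.contourArea).reshape(-1,2)
for z in(28,0):
    w=onplane(g,c,z)[:,:2].astype(np.float32);r=cv2.minAreaRect(w);print(r,cv2.boxPoints(r).round())
s=read_state();print(s['position'],R.from_quat(s['ee_rot']).as_matrix().round(3))
E
```

```text
[[512.2 269.9  85. ]
 [527.1  86.6  85. ]
 [455.2 -83.9  85. ]]
pt [510.3 267.3] press [597.5 255.2]
pt [525.3  90.6] press [613.3  92. ]
pt [455.  -81.2] press [ 539.9 -104.5]
((524.99560546875, -262.1749572753906), (289.465576171875, 155.2194061279297), 0.06374777853488922) [[ 380. -185.]
 [ 380. -340.]
 [ 670. -340.]
 [ 670. -184.]]
((530.47900390625, -271.18267822265625), (296.97906494140625, 159.24830627441406), 0.06375403702259064) [[ 382. -192.]
 [ 382. -351.]
 [ 679. -351.]
 [ 679. -191.]]
[249.45042854 572.71776373 244.63914009] [[ 0.917 -0.399 -0.   ]
 [-0.399 -0.917 -0.001]
 [ 0.     0.001 -1.   ]]
```

Each form's two estimates agree within 4 mm. The tray centre is about (525,-265), with yaw about 0 and an outline of about 290 x 150 mm. I shut the gripper and go above form A's toe.

{"fn": "carry_out", "kwargs": {
  "motion": [
    [0, 0, -0.15, 56, 19, 12, -1],
    [0, 0, -0.273, 112, 38, 25, -1],
    [0, 0, -0.273, 168, 57, 38, -1],
    [0, 0, -0.273, 224, 76, 50, -1],
    [0, 0, -0.273, 280, 95, 60, -1]
  ]
}}

```text
clock: 0.82
position: [469.4, 372.6, 184.8]
ee_rot: [0.998, -0.069, -0.0, 0.0]
contact_force: [0.2, 1.1, -0.3]
gripper_width: 0.2
grasp_force: 0.0
```

```bash
cat > go.py <<'E'
from h import *
import sys
# go.py x y z yaw : delta from current measured pose in tool axes
s=read_state();M=R.from_quat(s['ee_rot']);t=[float(a) for a in sys.argv[1:]]
d=M.inv().apply(np.array(t[:3])-s['position'])
T=R.from_euler('z',t[3])*R.from_matrix(np.diag([1,-1,-1]))
print('t',s['clock'],'pos',np.round(s['position'],1),'F',np.round(s['contact_force'],1),'w',round(s['gripper_width'],1),'g',round(s['grasp_force'],1))
print('turn',(M.inv()*T).as_rotvec().round(3),'shift',d.round(1))
E
python3 go.py 598 256 110 -0.138
```

```text
t 0.825 pos [469.4 372.6 184.8] F [ 0.2  1.1 -0.3] w 0.2 g 0.0
turn [0.    0.    0.001] shift [143.4  97.9  74.8]
```

{"fn": "carry_out", "kwargs": {
  "motion": [
    [0, 0, 0, 48, 33, 10, -1],
    [0, 0, 0, 96, 66, 35, -1],
    [0, 0, 0, 143, 98, 75, -1],
    [0, 0, 0, 143, 98, 105, -1],
    [0, 0, 0, 143, 98, 115, -1]
  ]
}}

```text
clock: 1.45
position: [595.6, 255.5, 67.3]
ee_rot: [0.998, -0.07, -0.002, 0.002]
contact_force: [-0.5, -0.5, 0.1]
gripper_width: 0.0
grasp_force: 0.0
```

```bash
python3 go.py 598 256 44 -0.138
```

```text
t 1.45 pos [595.6 255.5  67.3] F [-0.5 -0.5  0.1] w 0.0 g 0.0
turn [ 0.004  0.004 -0.002] shift [ 2.4 -0.9 23.3]
```

{"fn": "carry_out", "kwargs": {
  "motion": [
    [0, 0, 0, 1, 0, 8, -1],
    [0, 0, 0, 1, 0, 14, -1],
    [0, 0, 0, 1, 0, 19, -1],
    [0, 0, 0, 1, 0, 24, -1],
    [0, 0, 0, 1, 0, 26, -1]
  ]
}}

```text
clock: 2.08
position: [598.9, 258.3, 46.6]
ee_rot: [0.998, -0.068, 0.002, -0.001]
contact_force: [1.1, -1.0, 13.9]
gripper_width: -0.3
grasp_force: 5.8
```

```bash
python3 go.py 598 256 43 -0.138
```

```text
t 2.075 pos [598.9 258.3  46.6] F [ 1.1 -1.  13.9] w -0.3 g 5.8
turn [-0.002 -0.004  0.002] shift [-0.6  2.4  3.6]
```

{"fn": "carry_out", "kwargs": {
  "motion": [
    [0, 0, 0, 0, 0, -1, -1],
    [0, 0, 0, 0, 0, -1, -1],
    [0, 0, 0, 0, 0, -1, -1],
    [0, 0, 0, 0, 0, -1, -1],
    [0, 0, 0, 0, 0, -1, -1]
  ]
}}

```text
clock: 2.7
position: [598.7, 258.2, 46.7]
ee_rot: [0.998, -0.068, 0.002, -0.001]
contact_force: [3.1, 0.5, 6.5]
gripper_width: -0.2
grasp_force: 3.5
```

{"fn": "carry_out", "kwargs": {
  "motion": [
    [0, 0, 0, 0, 0, 0, -1],
    [0, 0, 0, 0, 0, 0, -1],
    [0, 0, 0, 0, 0, 0, -1],
    [0, 0, 0, 0, 0, 0, -1],
    [0, 0, 0, 0, 0, 0, -1]
  ]
}}

```text
clock: 3.32
position: [598.7, 258.1, 46.7]
ee_rot: [0.998, -0.068, 0.002, -0.001]
contact_force: [3.5, -0.3, 6.8]
gripper_width: 0.2
grasp_force: 3.5
```

{"fn": "carry_out", "kwargs": {
  "motion": [
    [0, 0, 0, 0, 0, -8, -1],
    [0, 0, 0, 0, 0, -18, -1],
    [0, 0, 0, 0, 0, -35, -1],
    [0, 0, 0, 0, 0, -65, -1],
    [0, 0, 0, 0, 0, -100, -1]
  ]
}}

```text
clock: 3.95
position: [596.9, 257.0, 146.4]
ee_rot: [0.998, -0.069, -0.001, 0.0]
contact_force: [0.3, 0.4, -0.6]
gripper_width: 0.3
grasp_force: 0.0
```

```bash
python3 go.py 614 90 120 0.015; cat > chk.py <<'E'
from h import *
g=get_image('side');m=olive(g)
for c in cv2.findContours(m,0,2)[0]:
    if cv2.contourArea(c)>800:
        r=cv2.minAreaRect(c);print(np.round(r[0]),np.round(r[1]),round(r[2],1))
import sys
if len(sys.argv)>1: cv2.imwrite('pics/'+sys.argv[1],cv2.resize(g['color'][110:310,260:460],None,fx=2.5,fy=2.5))
E
python3 chk.py s1.png
```

```text
t 3.95 pos [596.9 257.  146.4] F [ 0.3  0.4 -0.6] w 0.3 g 0.0
turn [ 0.001  0.001 -0.153] shift [ 39.9 163.   26.6]
[355. 273.] [ 42. 100.] 90.0
[356. 201.] [38. 88.] 77.0
[324. 147.] [80. 37.] 8.1
```

View pics/s1.png

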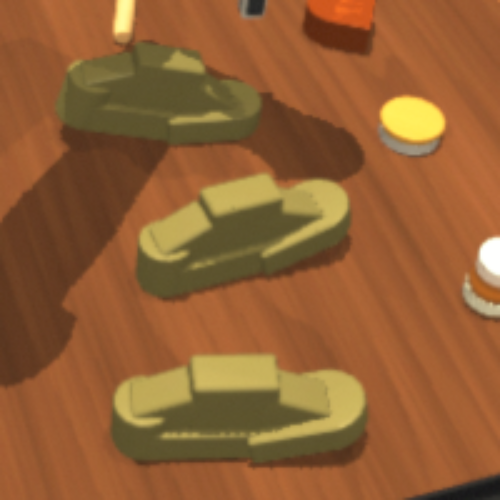

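The crop shows form A (full-image pixel about (324,147)) leaning toe-down after release, while the other two stand level. I let time pass to check that it stays down, then measure it.

{"fn": "carry_out", "kwargs": {
  "motion": [
    [0, 0, 0, -60, 0, 0, 0],
    [0, 0, 0, -110, 60, 0, 1],
    [0, 0, 0, -110, 120, -5, 1],
    [0, 0, 0, -110, 150, -20, 1],
    [0, 0, 0, -110, 150, -40, 1]
  ]
}}

```text
clock: 4.62
position: [466.2, 121.2, 186.2]
ee_rot: [0.998, -0.07, -0.001, 0.0]
contact_force: [0.6, 0.4, 0.7]
gripper_width: 85.0
grasp_force: 0.0
```

```bash
python3 chk.py; python3 go.py 525 266 120 -0.138; python3 - <<'E'
from h import *
g=get_image('top');m=olive(g)
for c in cv2.findContours(m,0,2)[0]:
    if cv2.contourArea(c)<600: continue
    w=onplane(g,c.reshape(-1,2),35)[:,:2].astype(np.float32);r=cv2.minAreaRect(w);print(r)
cv2.imwrite('pics/t2.png',cv2.resize(g['color'][95:225,150:310],None,fx=4,fy=4,interpolation=cv2.INTER_CUBIC))
E
```

```text
[355. 273.] [ 42. 100.] 90.0
[356. 201.] [38. 89.] 77.3
[324. 147.] [80. 37.] 8.1
[112.  14.] [29. 62.] 90.0
t 4.675 pos [468.8 123.  189.4] F [1.1 0.1 2.5] w 85.5 g 0.0
turn [-0.003 -0.005 -0.001] shift [  35.6 -149.2   70.1]
((466.55242919921875, -85.20220184326172), (58.015594482421875, 198.11297607421875), 74.64556121826172)
```

View pics/t2.png

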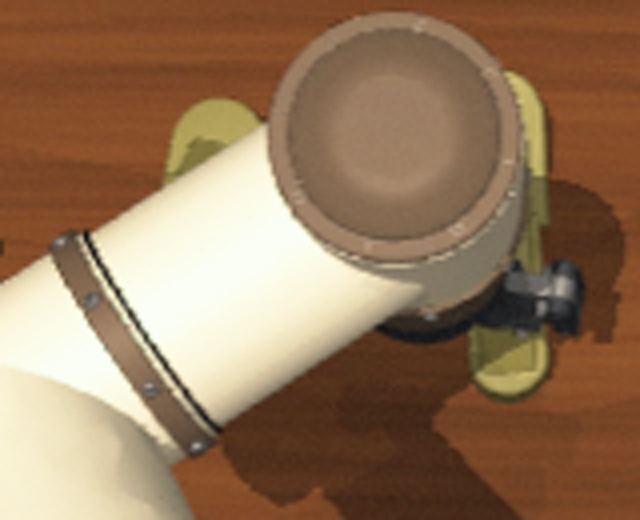

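Form A's pose has not changed (toe-down), so A is the loose one. The arm hides it in the top view, so I move aside for one clean look.

{"fn": "carry_out", "kwargs": {
  "motion": [
    [0, 0, 0, -8, 62, -5, 1],
    [0, 0, 0, -15, 122, -10, 1],
    [0, 0, 0, -20, 180, -10, 1]
  ]
}}

```text
clock: 5.1
position: [422.7, -52.8, 195.5]
ee_rot: [0.998, -0.068, 0.0, -0.0]
contact_force: [1.1, -0.1, 0.3]
gripper_width: 85.4
grasp_force: 0.0
```

```bash
python3 go.py 525 266 120 -0.138; python3 - <<'E'
from h import *
g=get_image('top');m=olive(g)
for c in cv2.findContours(m,0,2)[0]:
    if cv2.contourArea(c)<600: continue
    w=onplane(g,c.reshape(-1,2),35)[:,:2].astype(np.float32);r=cv2.minAreaRect(w);print(r)
print(onplane(g,[(150,95),(310,95)],35)[:,:2])
cv2.imwrite('pics/t3.png',cv2.resize(g['color'][95:225,150:310],None,fx=4,fy=4,interpolation=cv2.INTER_CUBIC))
E
```

```text
t 5.1 pos [422.7 -52.8 195.5] F [ 1.1 -0.1  0.3] w 85.4 g 0.0
turn [-0.    -0.     0.002] shift [  58.  -329.7   75.6]
((518.7349243164062, 268.0018310546875), (60.59635925292969, 195.210693359375), 79.08220672607422)
((571.8638305664062, 90.59695434570312), (129.65625, 57.35871887207031), 4.580571174621582)
[[673.78645096 389.3284231 ]
 [679.87504357   6.11650193]]
```

View pics/t3.png

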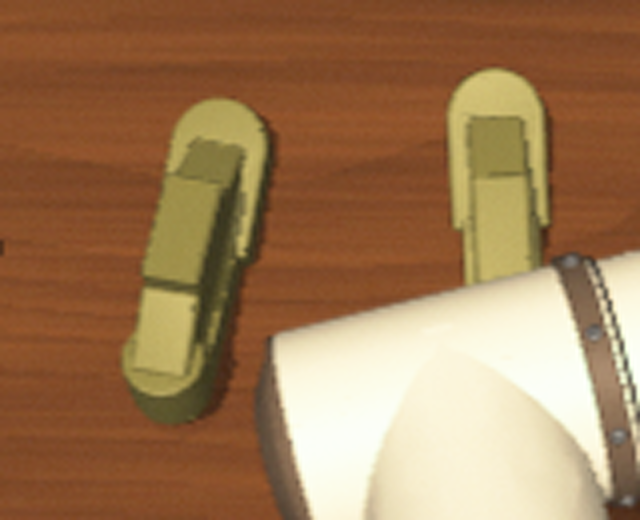

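The picture shows A leaning toe-down, with its ridge top centred at pixel (196,153). B is level.

```bash
python3 - <<'E'
from h import *
g=get_image('top')
f=lambda x,y:(x/4+150,y/4+95)
F=onplane(g,[f(195.5,179)],79)[0];B=onplane(g,[f(172,283.5)],96)[0]
print(F,B,np.linalg.norm(F-B)); d=F-B;y=np.arctan2(d[1],d[0]);c=(F+B)/2
print('yaw',y,'pt',c[:2]-6*np.array([np.cos(y),np.sin(y)]))
E
python3 go.py 525 267 120 -0.15
```

```text
[555.97170837 261.93958082  79.        ] [492.66950444 270.50941811  96.        ] 66.10303422193059
yaw -0.1345616736578291 pt [518.37484502 267.02943523]
t 5.2 pos [421.1 -55.  194.8] F [0.4 0.3 0.3] w 85.5 g 0.0
turn [0.    0.002 0.006] shift [  56.9 -333.6   74.6]
```

{"fn": "carry_out", "kwargs": {
  "motion": [
    [0, 0, 0, 10, -60, 0, 1],
    [0, 0, 0, 20, -120, 0, 1],
    [0, 0, 0, 32, -180, 0, 1],
    [0, 0, 0, 43, -240, 5, 1],
    [0, 0, 0, 54, -300, 10, 1]
  ]
}}

```text
clock: 5.82
position: [518.1, 240.9, 184.7]
ee_rot: [0.998, -0.068, -0.0, 0.0]
contact_force: [0.8, -0.1, 0.4]
gripper_width: 85.7
grasp_force: 0.0
```

```bash
python3 go.py 527 266 58 -0.136
```

```text
t 5.825 pos [518.1 240.9 184.7] F [ 0.8 -0.1  0.4] w 85.7 g 0.0
turn [ 0.  0. -0.] shift [  5.5 -26.1 126.7]
```

Align at height, then descend straight. Two rows with no motion let it settle first.

{"fn": "carry_out", "kwargs": {
  "motion": [
    [0, 0, 0, 5, -26, 30, 1],
    [0, 0, 0, 5, -26, 50, 1],
    [0, 0, 0, 5, -26, 50, 1],
    [0, 0, 0, 5, -26, 50, 1]
  ]
}}

```text
clock: 6.32
position: [526.9, 263.5, 135.9]
ee_rot: [0.998, -0.069, 0.0, -0.0]
contact_force: [-0.8, 0.1, -0.2]
gripper_width: 85.2
grasp_force: 0.0
```

```bash
python3 go.py 527 266 58 -0.136; python3 - <<'E'
from h import *
cv2.imwrite('pics/w1.png',get_image('wrist')['color'])
E
```

```text
t 6.325 pos [526.9 263.5 135.9] F [-0.8  0.1 -0.2] w 85.2 g 0.0
turn [-0.    -0.001 -0.001] shift [-0.3 -2.5 77.9]
```

View pics/w1.png

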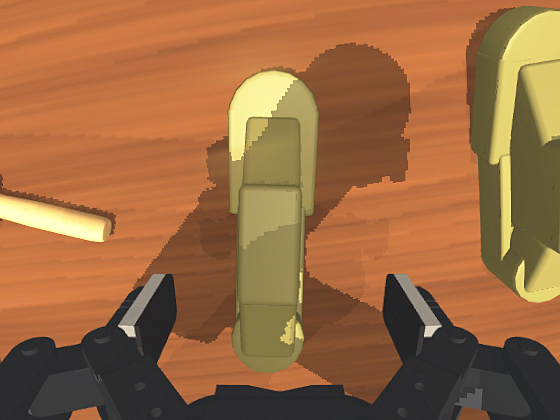

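The wrist view shows the ridge (column about 270) lying squarely between the fingers (midpoint column 280). A shift of -2.5 mm in y agrees with the computed value.

{"fn": "carry_out", "kwargs": {
  "motion": [
    [0, 0, 0, 0, -2.5, 30, 1],
    [0, 0, 0, 0, -2.5, 60, 1],
    [0, 0, 0, 0, -2.5, 78, 1],
    [0, 0, 0, 0, -2.5, 78, 1],
    [0, 0, 0, 0, -2.5, 78, 1]
  ]
}}

```text
clock: 7.0
position: [527.9, 266.0, 58.9]
ee_rot: [0.998, -0.069, 0.001, -0.001]
contact_force: [0.6, 0.0, -0.3]
gripper_width: 85.4
grasp_force: 0.0
```

{"fn": "carry_out", "kwargs": {
  "motion": [
    [0, 0, 0, 0, 0, 0, 0.2],
    [0, 0, 0, 0, 0, 0, -0.1],
    [0, 0, 0, 0, 0, 0, -0.5],
    [0, 0, 0, 0, 0, 0, -1],
    [0, 0, 0, 0, 0, 0, -1]
  ]
}}

```text
clock: 7.62
position: [527.4, 266.0, 58.0]
ee_rot: [0.998, -0.069, 0.001, -0.0]
contact_force: [-1.2, 1.6, 5.1]
gripper_width: 33.7
grasp_force: 60.5
```

{"fn": "carry_out", "kwargs": {
  "motion": [
    [0, 0, 0, 0, 0, 0, -1],
    [0, 0, 0, 0, 0, -4, -1],
    [0, 0, 0, 0, 0, -12, -1],
    [0, 0, 0, 0, 0, -20, -1],
    [0, 0, 0, 0, 0, -20, -1]
  ]
}}

```text
clock: 8.25
position: [527.4, 265.7, 78.1]
ee_rot: [0.998, -0.069, 0.001, -0.001]
contact_force: [0.2, -0.2, -3.3]
gripper_width: 33.6
grasp_force: 59.8
```

```bash
python3 go.py 535 -265 160 0; python3 - <<'E'
from h import *
cv2.imwrite('pics/s2.png',get_image('side')['color'][60:300,180:500])
E
```

```text
t 8.25 pos [527.4 265.7  78.1] F [ 0.2 -0.2 -3.3] w 33.6 g 59.8
turn [-0.001 -0.001 -0.138] shift [ 80.6 524.6 -82.4]
```

View pics/s2.png

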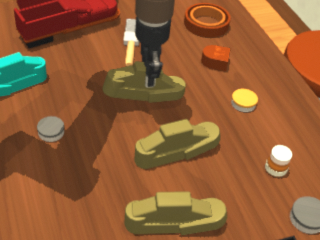

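A is lifted (3.3 N, grip width 33.6 mm) and still leaning. The two sound forms are untouched. Raise it, then carry it over the others.

{"fn": "carry_out", "kwargs": {
  "motion": [
    [0, 0, 0, 0, 0, -20, -1],
    [0, 0, 0, 0, 0, -45, -1],
    [0, 0, 0, 0, 0, -70, -1],
    [0, 0, 0, 3, 20, -90, -1],
    [0, 0, 0, 7, 50, -95, -1]
  ]
}}

```text
clock: 8.93
position: [527.3, 214.5, 173.7]
ee_rot: [0.998, -0.068, 0.001, -0.001]
contact_force: [0.6, -0.5, -3.1]
gripper_width: 33.2
grasp_force: 60.1
```

{"fn": "carry_out", "kwargs": {
  "motion": [
    [0, 0, -0.02, 6, 40, 0, -1],
    [0, 0, -0.05, 12, 85, 0, -1],
    [0, 0, -0.08, 18, 130, 0, -1],
    [0, 0, -0.11, 24, 175, 0, -1],
    [0, 0, -0.137, 30, 220, 0, -1]
  ]
}}

```text
clock: 9.55
position: [525.4, -9.4, 172.2]
ee_rot: [1.0, -0.0, -0.001, 0.0]
contact_force: [1.6, -0.2, -3.0]
gripper_width: 33.3
grasp_force: 60.0
```

```bash
python3 go.py 528 -265 173 0
```

```text
t 9.55 pos [525.4  -9.4 172.2] F [ 1.6 -0.2 -3. ] w 33.3 g 60.0
turn [ 0.     0.001 -0.   ] shift [  2.7 255.6  -0.8]
```

{"fn": "carry_out", "kwargs": {
  "motion": [
    [0, 0, 0, 1, 45, 0, -1],
    [0, 0, 0, 2, 100, 0, -1],
    [0, 0, 0, 3, 155, 0, -1],
    [0, 0, 0, 3, 210, 0, -1],
    [0, 0, 0, 3, 256, 0, -1]
  ]
}}

```text
clock: 10.18
position: [527.8, -265.5, 172.0]
ee_rot: [1.0, -0.001, -0.001, -0.0]
contact_force: [0.4, 0.2, -3.1]
gripper_width: 33.4
grasp_force: 60.2
```

{"fn": "carry_out", "kwargs": {
  "motion": [
    [0, 0, 0, 0, 0, 0, -1],
    [0, 0, 0, 0, 0, 20, -1],
    [0, 0, 0, 0, 0, 45, -1],
    [0, 0, 0, 0, 0, 60, -1],
    [0, 0, 0, 0, 0, 60, -1]
  ]
}}

```text
clock: 10.8
position: [528.3, -262.5, 111.2]
ee_rot: [1.0, -0.0, -0.002, -0.0]
contact_force: [0.3, -0.1, -1.9]
gripper_width: 33.0
grasp_force: 60.7
```

```bash
python3 go.py 528 -265 65 0; python3 - <<'E'
from h import *
a=get_image('side')['color'][150:420,230:560];b=get_image('wrist')['color'][:270]
cv2.imwrite('pics/p1.png',np.hstack([a,cv2.resize(b,(450,270))]))
E
```

```text
t 10.8 pos [ 528.3 -262.5  111.2] F [ 0.3 -0.1 -1.9] w 33.0 g 60.7
turn [-0.001  0.003 -0.   ] shift [-0.1  2.5 46.2]
```

View pics/p1.png

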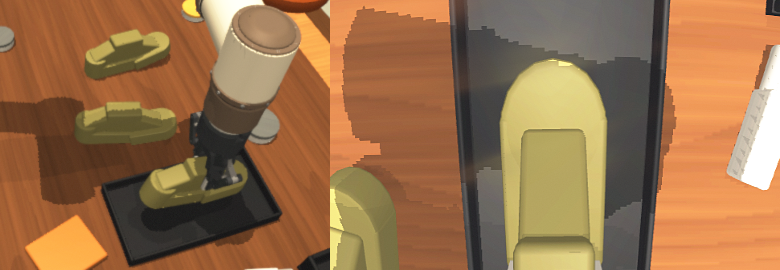

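The form hangs over the middle of the tray, centred between the walls and still leaning. Both sound forms stand level. Lower it gently.

{"fn": "carry_out", "kwargs": {
  "motion": [
    [0, 0, 0, 0, 0, 15, -1],
    [0, 0, 0, 0, 0, 30, -1],
    [0, 0, 0, 0, 0, 40, -1],
    [0, 0, 0, 0, 0, 44, -1],
    [0, 0, 0, 0, 0, 46, -1]
  ]
}}

```text
clock: 11.52
position: [529.4, -263.1, 66.0]
ee_rot: [1.0, -0.0, -0.0, 0.0]
contact_force: [0.3, 0.4, -2.9]
gripper_width: 33.9
grasp_force: 60.7
```

{"fn": "carry_out", "kwargs": {
  "motion": [
    [0, 0, 0, 0, 0, 1, -1],
    [0, 0, 0, 0, 0, 1, -1]
  ]
}}

```text
clock: 11.78
position: [529.5, -263.1, 65.6]
ee_rot: [1.0, -0.0, 0.0, 0.0]
contact_force: [-0.3, 0.4, -1.8]
gripper_width: 32.6
grasp_force: 60.7
```

{"fn": "carry_out", "kwargs": {
  "motion": [
    [0, 0, 0, 0, 0, 1, -1],
    [0, 0, 0, 0, 0, 2, -1],
    [0, 0, 0, 0, 0, 2, -1]
  ]
}}

```text
clock: 12.15
position: [529.3, -263.0, 63.3]
ee_rot: [1.0, -0.0, -0.0, -0.0]
contact_force: [0.3, -0.8, -2.8]
gripper_width: 33.2
grasp_force: 60.7
```

{"fn": "carry_out", "kwargs": {
  "motion": [
    [0, 0, 0, 0, 0, 1, -1],
    [0, 0, 0, 0, 0, 1, -1],
    [0, 0, 0, 0, 0, 1, -1]
  ]
}}

```text
clock: 12.52
position: [529.4, -263.1, 63.0]
ee_rot: [1.0, -0.0, 0.0, 0.0]
contact_force: [-2.7, 2.1, 4.9]
gripper_width: 33.3
grasp_force: 61.5
```

Contact with the floor: the force changed from -2.8 to +4.9 N. Open in place, then rise.

{"fn": "carry_out", "kwargs": {
  "motion": [
    [0, 0, 0, 0, 0, 0, -0.1],
    [0, 0, 0, 0, 0, 0, 0.2],
    [0, 0, 0, 0, 0, 0, 0.6],
    [0, 0, 0, 0, 0, 0, 1],
    [0, 0, 0, 0, 0, 0, 1]
  ]
}}

```text
clock: 13.15
position: [529.4, -263.1, 62.3]
ee_rot: [1.0, -0.0, 0.0, 0.0]
contact_force: [0.8, -0.3, 0.8]
gripper_width: 85.4
grasp_force: 0.0
```

{"fn": "carry_out", "kwargs": {
  "motion": [
    [0, 0, 0, 0, 0, -15, 1],
    [0, 0, 0, 0, 0, -50, 1],
    [0, 0, 0, 0, 0, -100, 1],
    [0, 0, 0, -40, 0, -140, 1],
    [0, 0, 0, -100, 0, -150, 1]
  ]
}}

```text
clock: 13.78
position: [430.8, -263.6, 216.3]
ee_rot: [1.0, 0.0, 0.004, 0.001]
contact_force: [-0.9, -0.4, 0.0]
gripper_width: 85.3
grasp_force: 0.0
```

{"fn": "carry_out", "kwargs": {
  "motion": [
    [0, 0, 0, -40, 20, 0, 1],
    [0, 0, 0, -60, 60, 0, 1],
    [0, 0, 0, -60, 90, 0, 1],
    [0, 0, 0, -60, 90, 0, 1]
  ]
}}

```text
clock: 14.28
position: [369.0, -354.4, 213.3]
ee_rot: [1.0, -0.002, 0.001, 0.001]
contact_force: [-0.8, 0.2, -0.1]
gripper_width: 85.5
grasp_force: 0.0
```

```bash
python3 go.py 528 -265 65 0; python3 - <<'E'
from h import *
a=get_image('side')['color'][110:410,230:560];b=get_image('top')['color'][90:240,180:460]
cv2.imwrite('pics/p2.png',np.hstack([a,cv2.resize(b,(460,300))]))
E
```

```text
t 14.275 pos [ 369.  -354.4  213.3] F [-0.8  0.2 -0.1] w 85.5 g 0.0
turn [ 0.001 -0.001 -0.004] shift [158.4 -90.1 148.5]
```

View pics/p2.png

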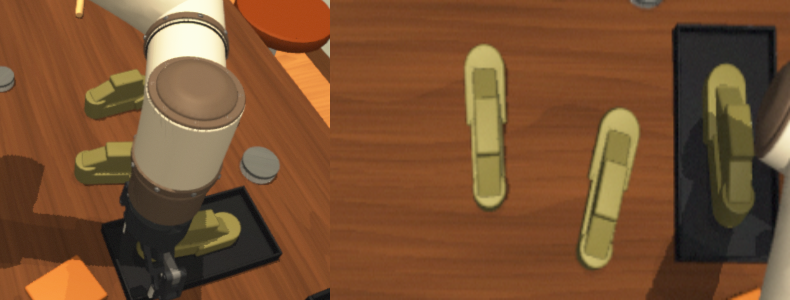

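The form stands lengthwise in the middle of the tray. Its heel end is raised: the rear edge shows, as it did when A leaned on the bench. The sound forms are in place and the arm is clear.

```bash
python3 -c "
from bench import *
print(job_done())"
```

```text
the job is handed in; nothing more can be done
None
```

Form A was the loose one: it stayed toe-down after its toe was pressed. It now stands leaning toe-down, lengthwise in the middle of the tray, B and C stand untouched on their heels, and the job was handed in at about 14 s (no verdict was returned).

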